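# Swap in the short tool rest on the wood lathe

### The arm

A 7-joint arm with a two-finger parallel gripper is mounted at the origin on the work surface. World frame = base frame: x ahead of the robot, y to its left, z up, the work surface at z = 0. Lengths are in m, angles in rad, forces in N, time in s.
With the tool pointing down it reaches from about 0.425 to 0.875 m from the base axis. Payload 9.9 kg.
Tool frame: the origin (TCP) lies midway between the tips of the shut fingers; the grasp point (between the pads) lies 19 mm behind it; y points along the fingers, x is the direction in which the jaws open and shut, and the axes are right-handed (so a half turn about y gives the same grasp; the last joint's range is limited). The gripper opens to 85 mm and grips with 20 to 120 N. Pads are 22 mm wide; open, the fingers measure 114 mm over their backs; the gripper's body (76 mm by 85 mm) begins 54 mm behind the grasp point. The pads swing forward as they close: fully open they stand 13 mm farther back than shut.
Start: joints at [1.038, 0.576, 0.025, 1.437, -0.015, 1.129, -0.057], TCP at [0.293, -0.608, 0.195] pointing down, gripper open.
Joint ranges: [-2.76, 2.76], [-0.34, 2.15], [-1.52, 1.57], [0.19, 2.46], [-1.09, 4.23], [0.17, 1.99], [-2.82, 2.82]. Speed limits (rad/s): [2.22, 2.22, 3.01, 3.01, 3.14, 3.14, 3.14].

### API

Orientations are given as a 3x3 rotation matrix whose columns are the frame's x, y, z axes.
In Python, from station import * gives the robot as it stands.
- The arm moves only by the shell command python3 -m pendant 'ROWS'. ROWS is JSON, a list that holds one entry, the list of rows, each a list of 5 numbers: the opening, from 0 (shut) to 1 (fully open), then the shift along the tool's x, y, z in mm, then the turn about the tool's y in degrees. A call has 1 to 10 rows; each row is the pose to reach, as a shift and turn from the pose measured when the call began, along the tool's axes at that moment; what a row does not reach only later rows make up. A row lasts 1/10 s, in which the tool goes at most 50 mm and 8.59 degrees, less where a joint would pass 70% of its speed; a pose out of reach is approached as far as the arm can. A call with a gripper value outside its range is refused whole. The fingers move at their own pace and stop on an object; the grip force is fixed at half the most. Time passes only in rows, so rows that repeat a pose let the fingers close. It gives the time, the measured TCP pose, the force and the opening at its end, in the units of the state.
- state(): the state, without advancing time (a new reading comes with each control period).
- capture(name): name is "scene" or "top" or "wrist"; returns a dict with "pixels" (480x640x3 uint8, red, green, blue), "intrinsics" (3x3 intrinsics, pixels), "dist" ([k1, k2, p1, p2, k3] as OpenCV has them; the pictures are not rectified), "world_from_camera" (4x4, takes a point from camera to world coordinates). Camera axes: x right, y down, z forward; pixel columns grow to the right and rows downward; lengths in m; the calibration is good to about 2 mm. A picture is of the moment at which its call begins. There is no depth.
- close_job(): hands the job in, once; it reports no verdict.
Trained networks look in a picture, given as the dict that the camera call returned (one of the last four; its "shot" number tells which), for a name from the list of things; names that differ only in an ending like _2 or _b are one class to them, and where a whole thing is asked for, a point or a joint stands for the part that bears it (a point fixed in the world has none). Each returns a list of dicts, best first, with "confidence" (0 to 1); they miss things now and then, are a little off and sometimes report something else, mostly with a low value. They report only what shows in the picture. A call takes as long as a camera call. They do not tell look-alikes from the thing itself.
- find_in(picture, name): "box" ([centre column, centre row, width, height] in pixels, round what is visible of it).
- outline_of(picture, name): "pixels" (480x640 bool, what is visible of it) and "box" ([centre column, centre row, width, height] in pixels, round what is visible of it).
- pinpoint(picture, name): "centre" ([row, column] in pixels: a listed point, or the origin of a listed thing).
The state is a dict: "t": time; "joint_pos": joint angles; "qd": joint speeds; "joint_torque": joint torques, N m; "ee_pos": TCP position; "tool_rot": TCP orientation; "ft_force": force on the tool from outside, world axes, zero at the start; "ft_torque": the same for the moment, N m; "grip_width": opening from 0.0 (shut) to 1.0 (fully open).
Only numpy, scipy, OpenCV 4.12 (cv2) and the standard library are available. Lean on these libraries where they do the work, as an engineer would, in place of code of your own. Each camera call takes 0.05 s, during which the arm holds its last target. There are 200 camera calls.

### The job

Fit the shorter of the two tool rests to the lathe: lift it up off its forked hook on the rack and lower its post fully home into the socket of the lathe's tool-rest holder, its bar parallel to the lathe bed. With the rest seated, swing the holder's cam lever from open to fully closed to clamp it. Leave the longer rest hanging where it is.

Things in the scene. Friction and masses are not known exactly. Their poses are not given: they have to be found in the camera images.
- short_rest: Tool rest to fit, dark steel T, 300-480 g. Bar 90 long x 14 thick x 26 tall mm; under it a collar 28 dia x 10, then a round post 16 dia x 48 long, tip tapered. Origin: on the post's axis at the collar's underside; bar spans z +10 to +36, post tip z -48. z up as it hangs, y along the bar, x across its thickness; ends alike.
- long_rest: The other tool rest, same shape, origin and axes, but its bar is 150 mm long. To be left hanging.
- rack: Plywood rack, foot 110 x 250 mm, fixed; origin at foot's underside centre. Two forked hooks at x 0, y -75 and +75, one rest on each, bars along y. A fork is two 8 mm prongs along x, 30 mm either side of the post, tops 126 above the bench, under the bar. Upright board at x +37 to +53, top 130 high; prong ends at x -34 turn up 12 above the prong tops, so lift a rest before moving it out.
- lathe: Green wood lathe, fixed; origin on the bench under the bed's centre line. y runs along the bed and spindle, +y to the bed's free end, -y to the headstock. Bed top 70 mm above the bench; headstock y -340 to -540, 255 tall; a wooden bowl on the spindle reaches y -235.
- socket (a point): Mouth centre of the post's socket: vertical hole 19 mm dia, 52 deep, 2 mm chamfer, in the 46 x 46 steel column of the tool-rest holder, robot's side of the bed; flat top 128 above the bench. Fully home, the rest's collar sits on it (origins meet). Holder's axes: x from column to bed, y to the left seen from the robot, z up; it stands askew to the bed, so align the bar to lathe.
- cam_lever (a joint): Cam lever angle, rad. 0 = open, arm out towards the robot (holder's -x); grows as it swings level, clockwise from above, to the stop at 1.57 = closed, arm along the holder's +y. Starts at 0 to 0.35, stays where left, needs about 2 to 4 N at the knob. Closing pushes a brass shoe 3 mm out of the bore wall, which shifts the post up to 2 mm and grips it.
- lever_knob (a point): Centre of the top of the lever's upright black knob, 16 dia x 46 mm tall, top 133 above the bench; the steel arm (12 wide x 9 tall) meets it with its top 36.5 below the knob's top. Moves with the lever.
- lever_pivot (a point): Point on the lever's vertical pivot axis at the height of the knob's top, 85 mm from the knob, 36 mm in front of the socket (holder's -x).
There are look-alikes about, which are no part of the job. What is shaped like the short_rest but blue, pink or turquoise is not meant.

How it is judged:
By the outcome, as a careful person would: the job done as asked, in the order asked, and still so for the second after the job is handed in, with the robot touching nothing.
It also fails if it takes over 56 s, if anything falls off the work surface, if the arm or the gripper's body presses on something with over 40 N, if the wrist force passes 120 N, or if a joint passes its speed limit or range.

## Working session

There is one attempt and no reset: what is moved stays moved. The work goes in short steps, Python scripts to look and compute and a shell command to move; the robot and the scene stay as the last step left them, time stands still between calls to the robot, and variables do not carry over. Pictures are saved under pics/ and viewed, about 8 in all and at most 12, crops included, and the job is handed in when it is done.

```bash
ls; mkdir -p pics; cat > h.py <<'E'
from station import *
import numpy as np, cv2
def ray(p,uv):
    K=np.array(p["intrinsics"]);d=np.array(p["dist"]);T=np.array(p["world_from_camera"])
    q=cv2.undistortPoints(np.array([[uv]],float),K,d)[0,0]
    v=T[:3,:3]@np.array([q[0],q[1],1]);return T[:3,3],v/np.linalg.norm(v)
def atz(p,uv,z):
    o,v=ray(p,uv);return o+v*(z-o[2])/v[2]
def tri(rs):
    A=sum(np.eye(3)-np.outer(v,v) for o,v in rs);b=sum((np.eye(3)-np.outer(v,v))@o for o,v in rs)
    x=np.linalg.solve(A,b);return x,[float(np.linalg.norm(np.cross(x-o,v)))*1000 for o,v in rs]
def proj(p,X):
    T=np.linalg.inv(np.array(p["world_from_camera"]));
    return cv2.projectPoints(np.array(X,float).reshape(-1,3),cv2.Rodrigues(T[:3,:3])[0],T[:3,3],np.array(p["intrinsics"]),np.array(p["dist"]))[0][:,0]
def save(p,n):cv2.imwrite("pics/"+n+".png",p["pixels"][:,:,::-1])
E
python3 - <<'E'
from h import *
np.set_printoptions(precision=4,suppress=True)
s=state();print(s)
P=[]
for c in["scene","top"]:
    p=capture(c);P.append(p)
    print(c,np.array(p["world_from_camera"]))
    for n in["short_rest","long_rest","rack","lathe","socket","lever_knob","lever_pivot"]:
        print(n,[(np.round(r["centre"]),round(r["confidence"],2)) for r in pinpoint(p,n)][:5])
cv2.imwrite("pics/a.png",cv2.resize(np.vstack([p["pixels"] for p in P])[:,:,::-1],None,fx=.625,fy=.625,interpolation=cv2.INTER_AREA))
save(P[0],"s0");save(P[1],"t0")
E
```

```text
pics
{'t': 0.0, 'joint_pos': array([ 1.0382,  0.5765,  0.0248,  1.4379, -0.015 ,  1.129 , -0.0565]), 'qd': array([ 0.0006, -0.0002,  0.0003, -0.0006,  0.    ,  0.0001,  0.0002]), 'joint_torque': array([  0.0003, -76.5777,   2.2506, -28.5978,   0.0152,   0.0128,
        -0.    ]), 'ee_pos': array([ 0.2926, -0.6077,  0.1946]), 'tool_rot': array([[ 0.4339, -0.0008,  0.901 ],
       [-0.901 ,  0.0015,  0.4339],
       [-0.0017, -1.    , -0.0001]]), 'ft_force': array([-0.2922,  0.0363, -0.1409]), 'ft_torque': array([-0.0436, -0.0171, -0.0215]), 'grip_width': 1.0019269539350626}
scene [[ 0.6819  0.5424 -0.4907  1.146 ]
 [ 0.7314 -0.5034  0.46   -0.4427]
 [ 0.0026 -0.6726 -0.74    1.0449]
 [ 0.      0.      0.      1.    ]]
short_rest [(array([218., 325.]), 0.79), (array([181., 406.]), 0.79), (array([246., 395.]), 0.71), (array([184., 307.]), 0.56)]
long_rest [(array([188., 362.]), 0.89)]
rack [(array([229., 341.]), 0.83)]
lathe [(array([369., 290.]), 0.92)]
socket [(array([308., 261.]), 0.6)]
lever_knob [(array([270., 235.]), 0.51), (array([236., 340.]), 0.51)]
lever_pivot [(array([292., 254.]), 0.67)]
top [[-0.0234 -0.9885  0.1495  0.3837]
 [-0.9997  0.0243  0.0041  0.1564]
 [-0.0077 -0.1493 -0.9888  0.9758]
 [ 0.      0.      0.      1.    ]]
short_rest [(array([251., 151.]), 0.94), (array([338., 248.]), 0.69), (array([254., 297.]), 0.63), (array([193., 245.]), 0.61)]
long_rest [(array([258., 216.]), 0.65)]
rack [(array([264., 267.]), 0.73), (array([255., 218.]), 0.71)]
lathe [(array([157., 429.]), 0.65)]
socket [(array([191., 442.]), 0.85)]
lever_knob [(array([188., 440.]), 0.62), (array([253., 433.]), 0.54)]
lever_pivot [(array([210., 438.]), 0.73)]
```

View pics/a.png

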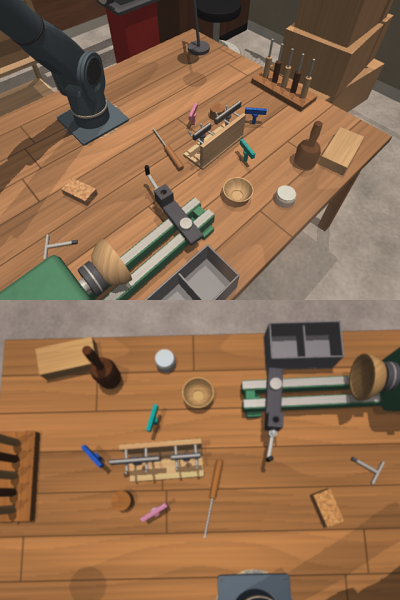

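```bash
python3 - <<'E'
import cv2,numpy as np
s=cv2.imread("pics/s0.png");t=cv2.imread("pics/t0.png")
a=cv2.resize(t[195:295,160:360],None,fx=4,fy=4,interpolation=cv2.INTER_CUBIC)[:, :800]
b=cv2.resize(s[150:280,290:430],(430,400),interpolation=cv2.INTER_CUBIC)
b=cv2.resize(s[145:270,290:423],(200,188),interpolation=cv2.INTER_CUBIC)
b1=cv2.resize(s[150:270,290:450],None,fx=2.5,fy=2.5,interpolation=cv2.INTER_CUBIC)[:200*2]
b2=cv2.resize(s[240:360,200:360],None,fx=2.5,fy=2.5,interpolation=cv2.INTER_CUBIC)
a=cv2.resize(a,(600,300))
c=np.zeros((600,800,3),np.uint8);c[:300,:600]=a;c[300:,:400]=b1[:300];c[300:,400:]=b2[:300]
cv2.imwrite("pics/b.png",c)
E
```

```text
(no output)
```

View pics/b.png

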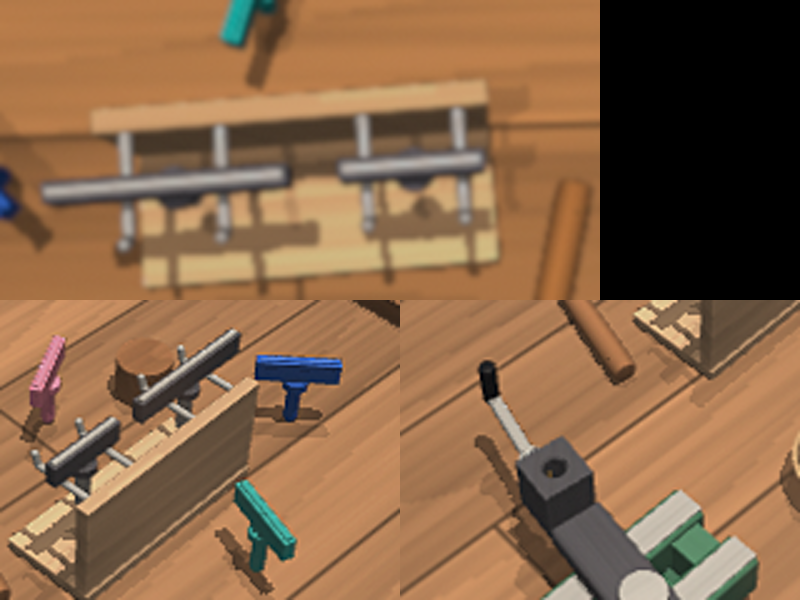

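```bash
python3 - <<'E'
from h import *
np.set_printoptions(precision=4,suppress=True)
s=capture("scene");t=capture("top")
def pk(p,n,g):
    c=[np.array(r["centre"])[::-1] for r in pinpoint(p,n)]
    c=[x for x in c if np.linalg.norm(x-np.array(g))<14]
    return c[0] if c else None
for n,gs,gt in[("short_rest",(325,218),(297,254)),("long_rest",(362,188),(216,258)),("rack",(341,229),(267,264)),("rack",(341,229),(218,255)),("lathe",(290,369),(429,157)),("socket",(261,308),(442,191)),("lever_pivot",(254,292),(438,210)),("lever_knob",(235,270),(433,253))]:
    a,b=pk(s,n,gs),pk(t,n,gt)
    if a is None or b is None: print(n,a,b);continue
    print(n,a,b,*tri([ray(s,a),ray(t,b)]))
# bar of the short rest, in top and scene
for p,n,g in[(t,"short_rest",(297,250)),(s,"short_rest",(325,218)),(t,"lathe",(429,157))]:
    for r in outline_of(p,n):
        m=r["pixels"]
        print(n,np.round(r["box"]),round(r["confidence"],2),m.sum(),cv2.minAreaRect(np.argwhere(m)[:,::-1].astype(np.float32)))
cv2.imwrite("pics/c.png",np.hstack([cv2.resize(t["pixels"][110:270,370:530],(400,400),interpolation=cv2.INTER_CUBIC),cv2.resize(t["pixels"][90:250,480:640],(400,400),interpolation=cv2.INTER_CUBIC)])[:,:,::-1])
E
```

```text
short_rest [323.7 215.1] [300.8 253.9] [0.4843 0.2011 0.1216] [5.052921024589762, 5.0529210245898275]
long_rest [362.8 187.5] None
rack [341.1 235.3] [265.6 261.4] [ 0.4806  0.2786 -0.0069] [1.2222537069061066, 1.222253706906157]
rack [341.1 235.3] None
lathe [293.4 372.1] [429.3 157.3] [ 0.6996 -0.0824  0.0114] [0.12275962590063819, 0.1227596259004981]
socket [263.5 306.7] [441.8 188.2] [ 0.5996 -0.072   0.1311] [1.1933731018464184, 1.1933731018462193]
lever_pivot [253.4 292.2] [438.6 210.9] [ 0.5562 -0.0635  0.1298] [1.2694240185410859, 1.2694240185411538]
lever_knob [232.1 268.8] [430.8 252. ] [ 0.4758 -0.0505  0.1235] [4.755697107038947, 4.755697107038975]
short_rest [247. 340.  44.  29.] 0.88 455 ((246.46327209472656, 338.9185485839844), (14.97868537902832, 47.818748474121094), 47.290611267089844)
short_rest [244. 189.  15.  43.] 0.77 437 ((246.11769104003906, 189.0294189453125), (14.794672966003418, 44.141483306884766), 14.03624439239502)
short_rest [298. 249.  51.  16.] 0.66 519 ((297.57244873046875, 251.02037048339844), (14.269546508789062, 49.277496337890625), 87.27368927001
[... 283 characters left out ...]
  34.  31.] 0.97 466 ((408.1065673828125, 177.8278350830078), (28.2961483001709, 30.856887817382812), 50.194427490234375)
short_rest [324. 212.  27.  30.] 0.88 395 ((322.18487548828125, 210.11184692382812), (20.550825119018555, 33.749786376953125), 25.463346481323242)
short_rest [171. 396. 342. 167.] 0.75 18891 ((178.58961486816406, 429.30474853515625), (109.72147369384766, 368.19635009765625), 67.72149658203125)
short_rest [310. 181.  16.  35.] 0.51 294 ((309.1006164550781, 180.6641387939453), (11.318589210510254, 34.22803497314453), 13.495732307434082)
lathe [513. 130. 254. 115.] 0.6 13554 ((513.3243408203125, 132.88961791992188), (100.20079803466797, 257.15057373046875), 86.8919677734375)
```

View pics/c.png

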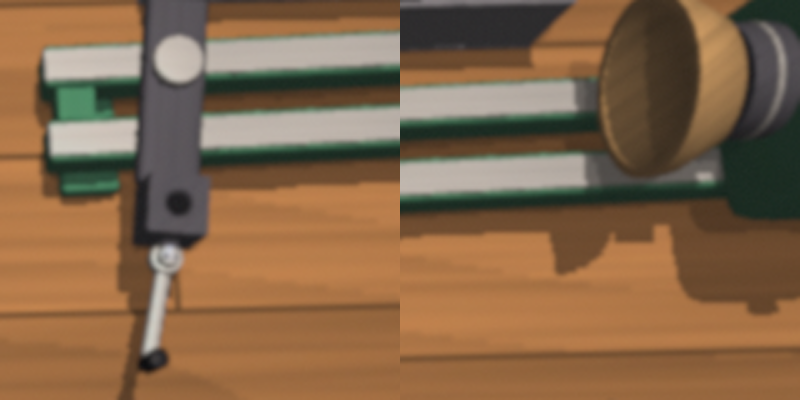

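```bash
python3 - <<'E'
from h import *
np.set_printoptions(precision=4,suppress=True)
t=capture("top");w=capture("wrist")
def d(a,b,z):
    A,B=atz(t,a,z),atz(t,b,z);v=A-B;print(A,B,"len",np.linalg.norm(v),"yaw from +y deg",np.degrees(np.arctan2(-v[0],v[1])))
d((390,172.8),(554.4,163.6),.07);d((388,129.2),(555.2,122),.07)
d((273.3,250),(321,247.7),.152)
print("knob",atz(t,(433.2,252.4),.133),"sock",atz(t,(441.6,191.2),.128),"piv",atz(t,(438.6,210.9),.133))
for n in["socket","lever_pivot","lever_knob"]:print(n,atz(t,pinpoint(t,n)[0]["centre"][::-1],.13))
s=state();T=np.array(w["world_from_camera"]);R=s["tool_rot"];print("cam in tool",R.T@(T[:3,3]-s["ee_pos"]),R.T@T[:3,:3],w["intrinsics"])
# tool shift to grasp at short rest
E
```

```text
[0.6495 0.0142 0.07  ] [ 0.6603 -0.3228  0.07  ] len 0.33715663424498926 yaw from +y deg 1.8397834396411061
[0.7431 0.014  0.07  ] [ 0.7496 -0.3334  0.07  ] len 0.34744679463338557 yaw from +y deg 1.0719012573753222
[0.486  0.2456 0.152 ] [0.4881 0.1588 0.152 ] len 0.08681100295161168 yaw from +y deg 1.3871556460351673
knob [ 0.4767 -0.0488  0.133 ] sock [ 0.5938 -0.073   0.128 ] piv [ 0.5548 -0.0637  0.133 ]
socket [ 0.5946 -0.0769  0.13  ]
lever_pivot [ 0.5587 -0.0645  0.13  ]
lever_knob [ 0.473  -0.0513  0.13  ]
cam in tool [ 0.0001 -0.1778  0.0765] [[ 1.      0.0002 -0.0002]
 [ 0.0002 -0.3035  0.9528]
 [ 0.0001 -0.9528 -0.3035]] [[345.245    0.     318.9836]
 [  0.     345.245  245.258 ]
 [  0.       0.       1.    ]]
```

```bash
python3 -m pendant '[[[1,-10,-30,15,-5],[1,-35,-60,50,-13],[1,-65,-80,90,-20],[1,-95,-100,130,-27],[1,-125,-115,170,-34],[1,-160,-125,210,-41],[1,-190,-135,250,-48],[1,-220,-135,290,-55],[1,-250,-135,330,-62],[1,-278,-135,364,-64]]]'
```

```text
t: 3.1
ee_pos: [0.4962, -0.2079, 0.331]
tool_rot: [[1.0, 0.001, 0.001], [-0.001, -0.001, 1.0], [0.001, -1.0, -0.001]]
ft_force: [1.1, -0.7, -0.5]
grip_width: 1.002
```

```bash
python3 -m pendant '[[[0.4,15,0,40,0],[0.4,30,0,85,0],[0.4,45,0,130,0],[0.4,50,0,170,0],[0.4,50,0,170,0]]]' && cat > look.py <<'E'
from h import *
import sys
np.set_printoptions(precision=4,suppress=True)
w=capture("wrist");save(w,sys.argv[1]);np.save("pics/"+sys.argv[1],dict(w),allow_pickle=True)
for a in sys.argv[2:]:
    n,z=a.split("=")
    for r in pinpoint(w,n)[:3]:print(n,np.round(r["centre"],1),round(r["confidence"],2),atz(w,r["centre"][::-1],float(z)))
E
python3 look.py w1 socket=.128 lever_pivot=.133 lever_knob=.133
```

```text
t: 3.6
ee_pos: [0.5468, -0.0307, 0.3313]
tool_rot: [[1.0, 0.002, -0.009], [0.009, 0.003, 1.0], [0.002, -1.0, 0.003]]
ft_force: [-0.2, 0.0, 0.3]
grip_width: 0.4
socket [243.1 358.6] 0.72 [ 0.5922 -0.0713  0.128 ]
socket [229.6 417.6] 0.58 [ 0.6592 -0.0545  0.128 ]
lever_pivot [238.  327.9] 0.78 [ 0.5564 -0.064   0.133 ]
lever_knob [227.3 256.1] 0.69 [ 0.4754 -0.0521  0.133 ]
```

View pics/w1.png

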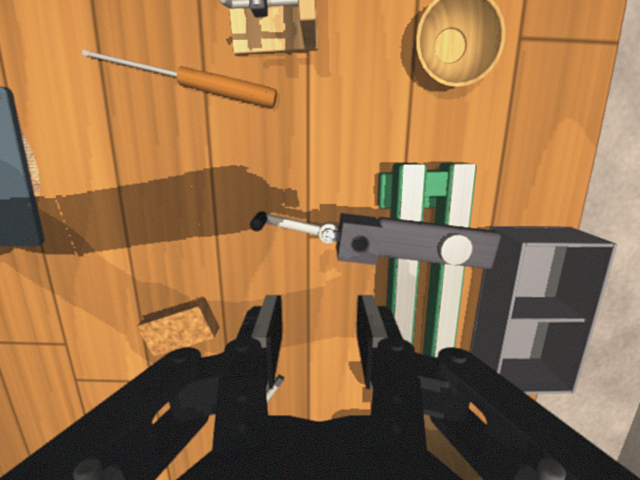

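```bash
python3 - <<'E'
from h import *
np.set_printoptions(precision=4,suppress=True)
w=np.load("pics/w1.npy",allow_pickle=True).item()
im=w["pixels"].astype(int);hsv=cv2.cvtColor(w["pixels"],cv2.COLOR_RGB2HSV).astype(int)
br=(hsv[...,1]<45)&(hsv[...,2]>120)
for c0,c1 in[(380,428),(430,480)]:
  L=[];R=[]
  for r in list(range(172,205))+list(range(275,340)):
    c=np.where(br[r,c0:c1])[0]
    if len(c)>8:L.append(atz(w,(c[0]+c0-.5,r),.07));R.append(atz(w,(c[-1]+c0+.5,r),.07))
  for E in(L,R):
    E=np.array(E);k=np.polyfit(E[:,1],E[:,0],1)
    for _ in range(3):
      e=E[:,0]-np.polyval(k,E[:,1]);m=abs(e)<2*e.std()+1e-4;k=np.polyfit(E[m,1],E[m,0],1)
    print(len(E),m.sum(),"yaw",np.degrees(np.arctan(-k[0])),"x at y=-.07",np.polyval(k,-.07))
g=cv2.GaussianBlur(w["pixels"],(0,0),1).mean(2)
sub=g[230:256,346:374];print(sub.min(),sub.max())
m=(sub<(sub.min()+np.median(sub))/2).astype(np.uint8);n,l,st,ce=cv2.connectedComponentsWithStats(m);print(st,ce+[346,230])
for i in range(1,n):print(atz(w,ce[i]+[346,230],.128))
cv2.imwrite("pics/d.png",cv2.resize(w["pixels"][190:280,240:400],(800,450),interpolation=cv2.INTER_CUBIC)[:,:,::-1])
E
```

```text
96 88 yaw 1.7478041071476682 x at y=-.07 0.6523877795493834
96 96 yaw 1.2915472506360233 x at y=-.07 0.6789264958273932
98 97 yaw 1.2797209056594985 x at y=-.07 0.7161200581201537
98 98 yaw 1.3681176667493387 x at y=-.07 0.7432563260955074
40.333333333333336 114.66666666666667
[[  0   0  28  26 527]
 [  6   7  17  15 201]] [[359.3397 241.962 ]
 [359.9204 243.9104]]
[ 0.5938 -0.0722  0.128 ]
```

View pics/d.png

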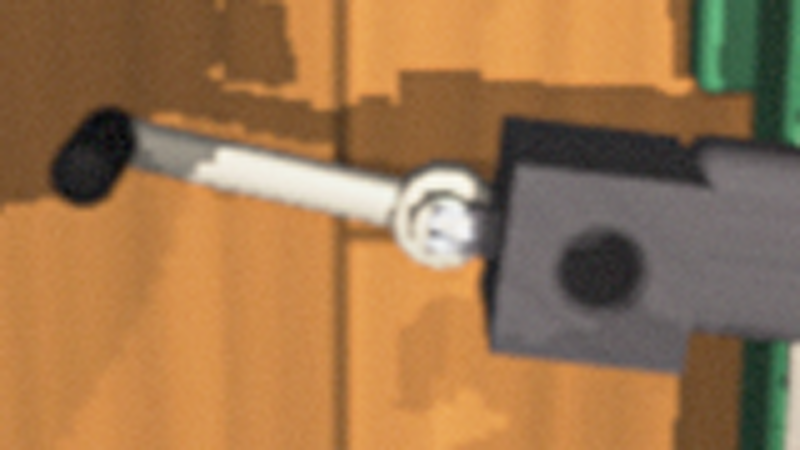

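```bash
python3 -m pendant '[[[0.4,-10,0,45,0],[0.4,-25,0,90,0],[0.4,-40,0,135,0],[0.4,-55,0,180,0],[0.4,-60,0,215,0],[0.4,-60,0,215,0],[0.4,-60,0,215,0]]]' && python3 look.py w2 short_rest=.116 long_rest=.116 rack=0
```

```text
t: 4.5
ee_pos: [0.487, 0.1749, 0.3306]
tool_rot: [[1.0, 0.001, 0.003], [-0.003, -0.002, 1.0], [0.001, -1.0, -0.002]]
ft_force: [0.3, -0.4, -0.1]
grip_width: 0.402
short_rest [ 88.6 185.8] 0.9 [0.3462 0.3004 0.116 ]
short_rest [182.1 320.3] 0.82 [0.4877 0.2015 0.116 ]
short_rest [ 84.  429.7] 0.8 [0.6027 0.3039 0.116 ]
long_rest [ 31.5 311. ] 0.65 [0.4786 0.3529 0.116 ]
rack [115.4 312.7] 0.57 [0.4778 0.2786 0.    ]
```

View pics/w2.png

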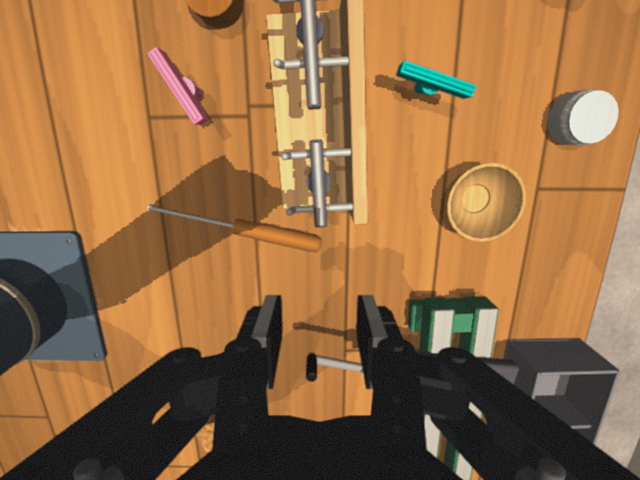

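```bash
python3 -m pendant '[[[0.4,0,30,10,-1],[0.4,1,70,20,-2],[0.4,1,100,27,-2],[0.4,1,100,27,-2],[0.4,1,100,27,-2]]]' && python3 look.py w3 short_rest=.116 && python3 - <<'E'
from h import *
np.set_printoptions(precision=4,suppress=True)
w=np.load("pics/w2.npy",allow_pickle=True).item();v=np.load("pics/w3.npy",allow_pickle=True).item()
pr=[[np.array(c["centre"])[::-1] for c in pinpoint(v,"short_rest")][0]] if 0 else 0
cv2.imwrite("pics/e.png",np.hstack([cv2.resize(v["pixels"][130:330,240:400],(480,600),interpolation=cv2.INTER_CUBIC),cv2.resize(w["pixels"][125:245,290:350],(300,600),interpolation=cv2.INTER_CUBIC)])[:,:,::-1])
E
```

```text
t: 5.2
ee_pos: [0.489, 0.1998, 0.231]
tool_rot: [[1.0, 0.0, -0.028], [0.028, -0.002, 1.0], [0.0, -1.0, -0.002]]
ft_force: [-0.6, -0.9, 0.4]
grip_width: 0.396
short_rest [ 98.4 150.9] 0.87 [0.3515 0.3022 0.116 ]
short_rest [224.5 316.5] 0.83 [0.4857 0.2025 0.116 ]
short_rest [100.  457.9] 0.77 [0.5952 0.3076 0.116 ]
```

View pics/e.png

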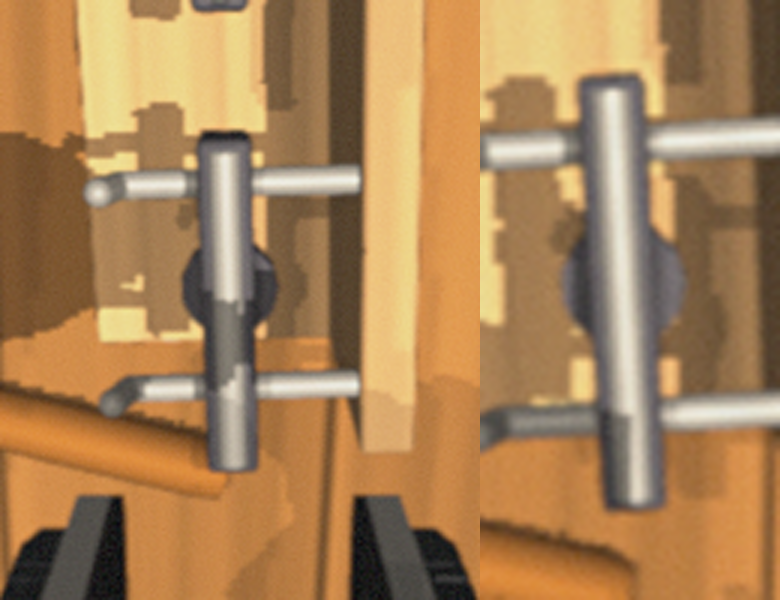

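```bash
python3 - <<'E'
from h import *
np.set_printoptions(precision=4,suppress=True)
w=np.load("pics/w2.npy",allow_pickle=True).item();v=np.load("pics/w3.npy",allow_pickle=True).item()
f=lambda x,y:(240+x/3,130+y/3)
g=lambda x,y:(290+(x-480)/5,125+y/5)
for a,b in[((225,150),(610,85)),((235,457),(637,497)),((230,303),(624,291))]:
    print(tri([ray(v,f(*a)),ray(w,g(*b))]),atz(v,f(*a),.152),atz(w,g(*b),.152))
t=capture("top");print(proj(t,[[.487,.2022,.152]]))
s=state();print(s["tool_rot"],s["ee_pos"])
E
```

```text
(array([0.4836, 0.2458, 0.1548]), [0.18831432038655554, 0.18831432038664717]) [0.4838 0.2454 0.152 ] [0.4834 0.2457 0.152 ]
(array([0.4887, 0.1587, 0.141 ]), [0.07355969708649653, 0.07355969708638391]) [0.4885 0.1635 0.152 ] [0.4887 0.1615 0.152 ]
(array([0.486 , 0.2037, 0.1416]), [0.007781330265346977, 0.007781330265294399]) [0.486  0.2065 0.152 ] [0.486 0.205 0.152]
[[297.1472 248.8863]]
[[ 0.9996  0.0036 -0.0281]
 [ 0.0281 -0.0011  0.9996]
 [ 0.0035 -1.     -0.0012]] [0.4897 0.2005 0.2322]
```

```bash
python3 -m pendant '[[[0.4,-3,20,3,-2],[0.4,-3,50,3,-2],[0.4,-3,80,3,-2],[0.4,-3,100,3,-2],[0.4,-3,109,3,-2],[0.4,-3,109,3,-2],[0.4,-3,109,3,-2]]]' && python3 -m pendant '[[[0,0,0,0,0],[0,0,0,0,0],[0,0,0,0,0],[0,0,0,0,0],[0,0,0,0,0],[0,0,0,0,0]]]'
```

```text
t: 6.05
ee_pos: [0.4878, 0.2036, 0.1245]
tool_rot: [[0.998, 0.005, -0.063], [0.063, -0.0, 0.998], [0.005, -1.0, -0.001]]
ft_force: [-0.1, -0.4, 0.2]
grip_width: 0.403
t: 6.65
ee_pos: [0.4878, 0.2036, 0.1245]
tool_rot: [[0.998, 0.005, -0.063], [0.063, -0.0, 0.998], [0.005, -1.0, -0.001]]
ft_force: [0.2, 0.1, -0.6]
grip_width: -0.002
```

```bash
python3 look.py w4 short_rest=.116; python3 - <<'E'
from h import *
s=capture("scene")
w=cv2.imread("pics/w4.png")
cv2.imwrite("pics/f.png",np.hstack([cv2.resize(w[100:480,160:480],(400,475)),cv2.resize(s["pixels"][130:249,280:380,::-1],(400,475),interpolation=cv2.INTER_CUBIC)]))
E
```

```text
short_rest [101.5 521.8] 0.97 [0.5842 0.3045 0.116 ]
short_rest [80.3 88.1] 0.76 [0.3647 0.3009 0.116 ]
short_rest [276.  316.3] 0.64 [0.4853 0.2025 0.116 ]
```

View pics/f.png

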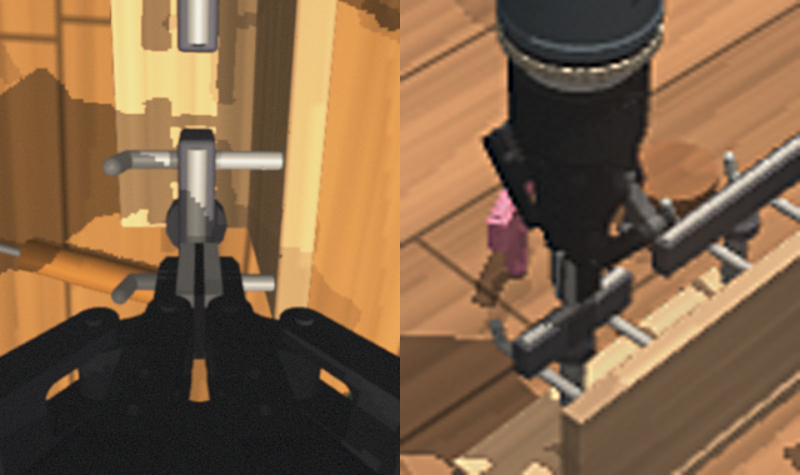

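```bash
python3 -m pendant '[[[0,0,-5,0,0],[0,0,-12,0,0],[0,0,-20,0,0],[0,0,-20,0,0],[0,0,-20,0,0]]]' ; python3 - <<'E'
from h import *
np.set_printoptions(precision=4,suppress=True)
w=capture("wrist");s=capture("scene");st=state()
print(st["ft_force"],st["grip_width"])
e=st["ee_pos"];R=st["tool_rot"]
for p in(w,s):
    print(proj(p,[e,e-R[:,1]*.019,[.486,.203,.152],[.486,.203,.172],[.486,.248,.152],[.486,.158,.152]]).round(1))
    for r in pinpoint(p,"short_rest"):print(np.round(r["centre"][::-1],1),round(r["confidence"],2))
    for r in outline_of(p,"short_rest"):print(np.round(r["box"]),round(r["confidence"],2))
E
```

```text
t: 7.3
ee_pos: [0.4879, 0.2037, 0.1448]
tool_rot: [[0.998, 0.006, -0.063], [0.063, -0.0, 0.998], [0.006, -1.0, -0.001]]
ft_force: [-1.1, 0.2, -1.1]
grip_width: 0.001
[0.5273 0.6637 0.7226] 0.003349545578594201
[[320.2 280.2]
 [320.3 295.1]
 [317.3 286.6]
 [317.3 303.8]
 [322.8 204.2]
 [312.6 357.3]]
[103.5  86.1] 0.92
[316.1 262.2] 0.74
[505.5 102. ] 0.57
[319. 247.  42.  97.] 0.9
[525.  97. 140.  71.] 0.59
[ 85.  77. 122. 142.] 0.57
[[323.4 208.7]
 [323.5 202.8]
 [322.8 206.1]
 [322.9 199.9]
 [336.6 197.1]
 [308.6 215.4]]
[407.1 181.3] 0.96
[322.6 216.9] 0.75
[393.7 245.2] 0.62
[308.8 184.7] 0.58
[399. 241.  24.  35.] 0.84
[411. 185.  34.  29.] 0.7
[307. 188.  14.  21.] 0.6
[324. 213.  30.  32.] 0.56
```

```bash
python3 - <<'E'
from h import *
w=capture("wrist");s=capture("scene");t=capture("top");st=state()
e=st["ee_pos"];R=st["tool_rot"]
def mk(p):
    im=cv2.resize(p["pixels"],None,fx=5,fy=5,interpolation=cv2.INTER_CUBIC)[:,:,::-1].copy()
    for X,c in[(e,(0,0,255)),(e-R[:,1]*.03,(0,255,255)),(np.array([.486,.203,.152]),(255,255,0))]:
        q=proj(p,X)[0];cv2.circle(im,tuple(int(v*5+2) for v in q),4,c,-1)
    return im
a=cv2.resize(mk(w)[200*5:360*5,265*5:375*5],None,fx=.75,fy=.75)
b=mk(s)[165*5:285*5,290*5:365*5]
out=np.zeros((600,800,3),np.uint8);out[:600,:412]=a[:600,:412];out[:600,420:795]=b[:600,:375]
cv2.imwrite("pics/g.png",out)
E
```

```text
(no output)
```

View pics/g.png

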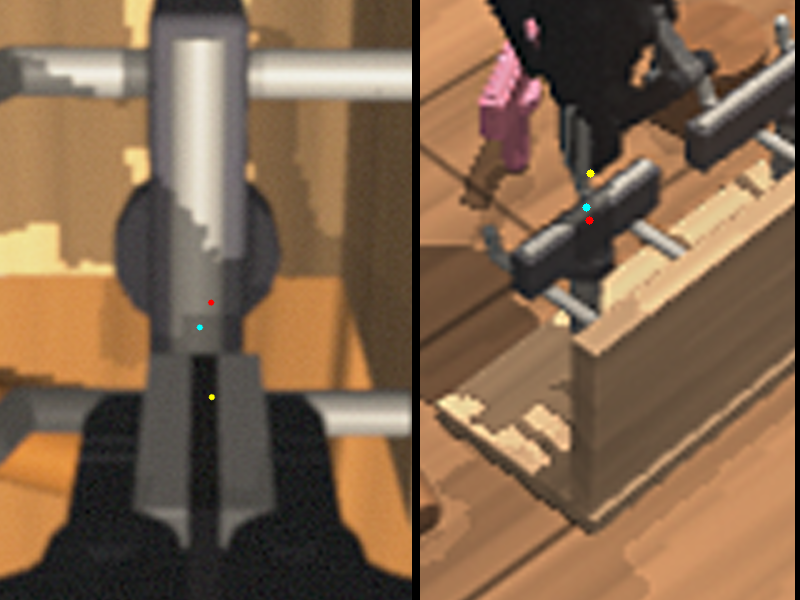

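```bash
python3 -m pendant '[[[0.4,0,-15,0,0],[0.4,0,-15,0,0],[0.4,0,-15,0,0],[0.4,-1,5,0,0],[0.4,-1,25,0,0],[0.4,-1,40,0,0],[0.4,-1,44,0,0],[0.4,-1,44,0,0],[0.4,-1,44,0,0]]]' && python3 -m pendant '[[[0,0,0,0,0],[0,0,0,0,0],[0,0,0,0,0],[0,0,0,0,0],[0,0,0,0,0],[0,0,0,0,0]]]'
```

```text
t: 8.65
ee_pos: [0.4871, 0.2038, 0.1007]
tool_rot: [[0.998, 0.005, -0.063], [0.063, -0.0, 0.998], [0.005, -1.0, -0.001]]
ft_force: [-0.0, -0.1, 0.2]
grip_width: 0.403
t: 9.25
ee_pos: [0.4877, 0.2041, 0.1016]
tool_rot: [[0.998, 0.007, -0.063], [0.063, 0.0, 0.998], [0.007, -1.0, -0.0]]
ft_force: [-0.3, 0.1, 6.8]
grip_width: 0.146
```

```bash
python3 -m pendant '[[[0.4,0,0,0,0],[0.4,0,0,0,0],[0.4,0,0,0,0],[0.4,0,8,0,0],[0.4,0,14,0,0],[0.4,0,14,0,0],[0.4,0,14,0,0]]]' && python3 -m pendant '[[[0,0,0,0,0],[0,0,0,0,0],[0,0,0,0,0],[0,0,0,0,0],[0,0,0,0,0],[0,0,0,0,0]]]'
```

```text
t: 9.95
ee_pos: [0.4875, 0.204, 0.0872]
tool_rot: [[0.998, 0.006, -0.063], [0.063, 0.0, 0.998], [0.006, -1.0, -0.0]]
ft_force: [0.9, -0.4, -0.4]
grip_width: 0.401
t: 10.55
ee_pos: [0.4876, 0.2041, 0.0876]
tool_rot: [[0.998, 0.007, -0.063], [0.063, 0.0, 0.998], [0.007, -1.0, -0.0]]
ft_force: [-1.5, -0.6, 5.9]
grip_width: 0.267
```

```bash
python3 -m pendant '[[[0.4,0,0,0,0],[0.4,0,0,0,0],[0.4,0,0,0,0],[0.4,0,-5,0,0],[0.4,0,-7,0,0],[0.4,0,-7,0,0]]]' && python3 -m pendant '[[[0,0,0,0,0],[0,0,0,0,0],[0,0,0,0,0],[0,0,0,0,0],[0,0,0,0,0],[0,0,0,0,0]]]'
```

```text
t: 11.15
ee_pos: [0.4879, 0.2043, 0.0952]
tool_rot: [[0.998, 0.008, -0.063], [0.063, 0.001, 0.998], [0.008, -1.0, 0.0]]
ft_force: [0.2, 0.6, 0.3]
grip_width: 0.398
t: 11.75
ee_pos: [0.4882, 0.2044, 0.0954]
tool_rot: [[0.998, 0.008, -0.063], [0.063, 0.001, 0.998], [0.008, -1.0, 0.0]]
ft_force: [0.9, -1.5, 5.5]
grip_width: 0.151
```

```bash
python3 - <<'E'
from h import *
w=capture("wrist");s=capture("scene")
for p in(w,s):
    for r in outline_of(p,"short_rest"):print(np.round(r["box"]),round(r["confidence"],2))
a=cv2.resize(w["pixels"][190:350,265:375],(412,600),interpolation=cv2.INTER_CUBIC)
b=cv2.resize(s["pixels"][165:285,290:365],(375,600),interpolation=cv2.INTER_CUBIC)
cv2.imwrite("pics/i.png",np.hstack([a,b])[:,:,::-1])
E
```

```text
[566.  92. 148.  94.] 0.97
[ 56.  75. 113. 149.] 0.76
[320. 319.  53. 208.] 0.65
[397. 240.  25.  39.] 0.65
[410. 183.  35.  28.] 0.63
[306. 191.   9.  14.] 0.62
[321. 217.  23.  19.] 0.59
```

View pics/i.png

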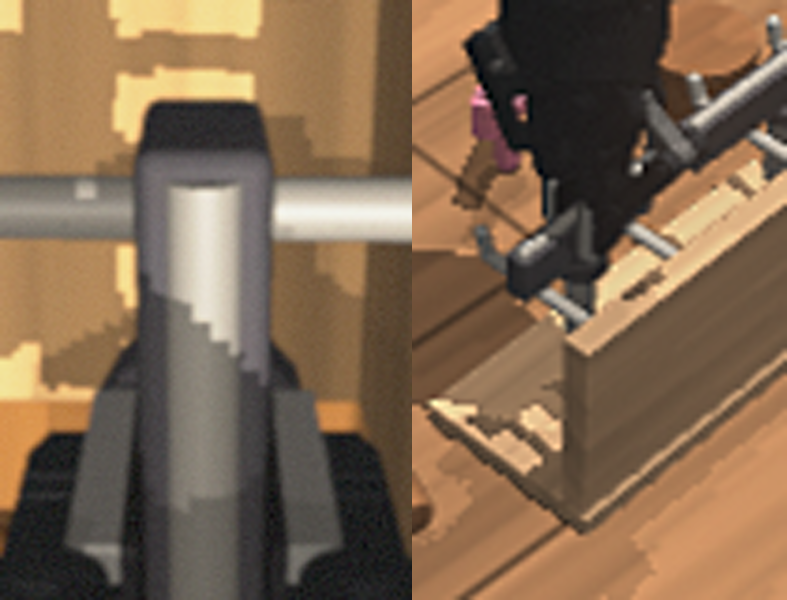

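```bash
python3 -m pendant '[[[0,0,-3,0,0],[0,0,-15,0,0],[0,0,-35,0,0],[0,0,-60,0,0],[0,0,-80,0,0],[0,0,-88,0,0],[0,0,-88,0,0]]]' && python3 - <<'E'
from h import *
np.set_printoptions(precision=4,suppress=True)
s=capture("scene");t=capture("top");st=state()
print(st["ee_pos"],st["ft_force"],st["grip_width"],st["tool_rot"])
for p in(s,t):
    for r in pinpoint(p,"short_rest"):print(np.round(r["centre"][::-1],1),round(r["confidence"],2))
    for r in outline_of(p,"short_rest"):print(np.round(r["box"]),round(r["confidence"],2))
print(proj(s,[.488,.204,.204]),proj(t,[.488,.204,.204]))
a=(261.6,306.8);b=(441.6,191.2)
print(tri([ray(s,a),ray(t,b)]),atz(s,a,.128),atz(t,b,.128))
E
```

```text
t: 12.65
ee_pos: [0.4878, 0.2045, 0.1844]
tool_rot: [[0.998, 0.01, -0.063], [0.063, 0.001, 0.998], [0.01, -1.0, 0.001]]
ft_force: [1.4, -0.1, -4.1]
grip_width: 0.15
[0.487  0.2039 0.1827] [-0.1856  0.3321 -3.18  ] 0.14956537171676643 [[ 0.998   0.0071 -0.0625]
 [ 0.0625  0.0002  0.998 ]
 [ 0.0071 -1.     -0.0003]]
[325.8 190.7] 0.82
[409.3 182.2] 0.73
[397.1 245.1] 0.61
[308.3 183.2] 0.61
[232.  268.6] 0.51
[398. 241.  24.  34.] 0.98
[326. 191.  30.  31.] 0.84
[308. 182.  16.  36.] 0.74
[409. 186.  33.  30.] 0.59
[249.5 335.2] 0.97
[152.8 247.2] 0.61
[148. 248.  33.  35.] 0.78
[245. 339.  41.  35.] 0.65
[[324.0845 189.7436]] [[294.3284 244.5758]]
(array([ 0.5947, -0.0728,  0.1265]), [0.8005637272539241, 0.8005637272540025]) [ 0.5961 -0.0728  0.128 ] [ 0.5938 -0.073   0.128 ]
```

```bash
python3 -m pendant '[[[0,6,0,-20,0],[0,17,0,-55,0.5],[0,30,0,-95,1],[0,43,0,-135,1.5],[0,56,0,-175,2],[0,68,0,-215,2.3],[0,80,0,-250,2.3],[0,87,0,-274,2.3],[0,90,0,-282,2.3],[0,90,0,-282,2.3]]]' && python3 -m pendant '[[[0,0,0,0,0],[0,0,0,0,0]]]' && python3 - <<'E'
from h import *
np.set_printoptions(precision=4,suppress=True)
s=capture("scene");t=capture("top");w=capture("wrist");st=state()
for n,p in zip("stw",(s,t,w)):np.save("pics/k"+n,dict(p),allow_pickle=True)
print(st["ee_pos"],st["ft_force"],st["grip_width"],st["tool_rot"])
for p in(s,t):
    for n in("short_rest","socket","lever_knob"):
        for r in pinpoint(p,n):print(n,np.round(r["centre"][::-1],1),round(r["confidence"],2))
    print(proj(p,[[.5947,-.0728,.205],[.5947,-.0728,.157],[.5947,-.0728,.128]]))
a=cv2.resize(s["pixels"][230:330,210:310],(600,600),interpolation=cv2.INTER_CUBIC)
cv2.imwrite("pics/j.png",a[:,:,::-1])
E
```

```text
t: 13.95
ee_pos: [0.5945, -0.0729, 0.1822]
tool_rot: [[1.0, 0.005, -0.021], [0.021, 0.0, 1.0], [0.005, -1.0, 0.0]]
ft_force: [-0.8, 0.5, -3.2]
grip_width: 0.145
t: 14.15
ee_pos: [0.594, -0.0712, 0.1821]
tool_rot: [[1.0, 0.005, -0.023], [0.023, 0.001, 1.0], [0.005, -1.0, 0.001]]
ft_force: [-0.3, 0.0, -3.3]
grip_width: 0.145
[ 0.5943 -0.0717  0.1824] [-0.1899  0.1193 -3.0422] 0.14535705050602032 [[ 0.9997  0.0055 -0.0222]
 [ 0.0222  0.0005  0.9998]
 [ 0.0055 -1.      0.0004]]
short_rest [257.3 284. ] 0.96
short_rest [407.  182.2] 0.83
short_rest [308.1 186.2] 0.74
short_rest [395.4 245. ] 0.69
socket [263.8 309.8] 0.75
lever_knob [230.9 270.7] 0.53
[[258.4184 282.9627]
 [260.1563 297.8517]
 [261.1519 306.3924]]
short_rest [248.5 336.1] 0.96
short_rest [245.7 189.3] 0.78
short_rest [450.7 186.3] 0.76
short_rest [151.1 248.3] 0.69
short_rest [428.3 157.8] 0.36
socket [441.6 188.2] 0.76
lever_knob [432.8 255.3] 0.8
[[452.7547 179.7244]
 [445.4664 186.8436]
 [441.4489 190.768 ]]
```

View pics/j.png

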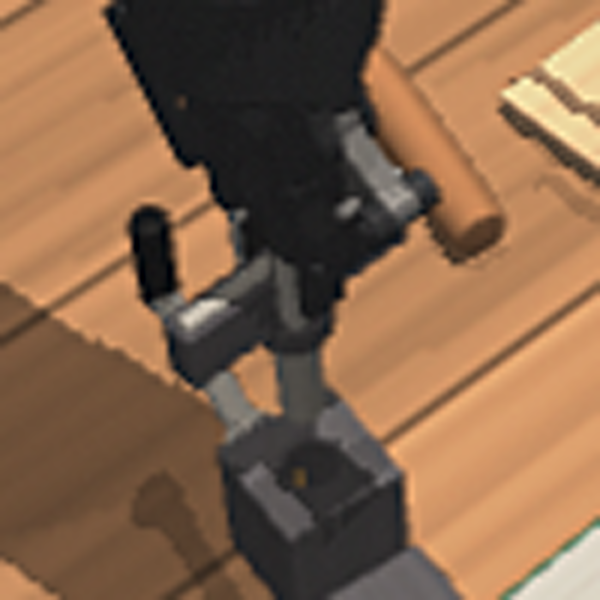

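```bash
python3 - <<'E'
from h import *
np.set_printoptions(precision=4,suppress=True)
s=np.load("pics/ks.npy",allow_pickle=True).item();w=np.load("pics/w1.npy",allow_pickle=True).item();t=np.load("pics/kt.npy",allow_pickle=True).item()
for c in[(261.6,306.8),(262.5,308),(263.6,308)]:print(atz(s,c,.128))
print("post axis low, seen at row 297, z~.162",atz(s,(260,297),.162), "collar",atz(s,(260,287),.2))
g=w["pixels"].mean(2)
# column top corners in w1 (crop d: /5 + (240,190))
C=[(515,162),(708,187),(688,370),(490,350)]
P=np.array([atz(w,(240+x/5,190+y/5),.128) for x,y in C]);print(P,P.mean(0),np.linalg.norm(P-np.roll(P,1,0),axis=1))
from scipy.optimize import least_squares
a=t["pixels"].mean(2);b=s["pixels"].mean(2)
print(np.round(b[298:316,250:274]).astype(int))
E
```

```text
[ 0.5961 -0.0728  0.128 ]
[ 0.5996 -0.0733  0.128 ]
[ 0.6012 -0.0717  0.128 ]
post axis low, seen at row 297, z~.162 [ 0.596  -0.0738  0.162 ] collar [ 0.6011 -0.0746  0.2   ]
[[ 0.5734 -0.0469  0.128 ]
 [ 0.6177 -0.0523  0.128 ]
 [ 0.6157 -0.0969  0.128 ]
 [ 0.5689 -0.0922  0.128 ]] [ 0.5939 -0.0721  0.128 ] [0.0456 0.0446 0.0446 0.0471]
[[123 121 124 133 129 147 137  80  75  77  76  72  69  78 104 101 102  99
  113 142 148 149 148 149]
 [123 128 123  91  73  89  76  64  73  77  77  73  75  96 107 103 101 100
  101 126 155 150 150 150]
 [135 129  87  77  57  59  59  62  65  69  70  64  76 106 105 101 101 101
   96 101 129 154 152 154]
 [107 101  60  63  60  61  63  63  63  64  63  59  75 109 105 101 102 101
   98  96 108 140 160 162]
 [ 77  65  60  63  62  62  63  63  63  60  59  58  71 102 107 107 104 103
  100  99  97 102 138 150]
 [ 62  61  64  64  62  62  64  64  60  57  52  48  51  60  70  78  77 106
  102  98  85  84  95 100]
 [ 62  64  64  65  62  62  63  59  55  46  40  39  39  39  43  47  68 107
   89  86  86  86  84  94]
 [ 63  63  64  63  62  62  60  53  42  40  39  40  4
[... 359 characters left out ...]
09 110 103  90  78  43  40  41  61  66  37  40  42  41  43  47  49
   47  45  45  45  70 109]
 [ 75 112  93  91  88  81  41  44  46  61  67  37  40  41  45  48  49  48
   48  46  46  49  79 110]
 [ 51  83  94  89  88  90  76  41  46  49  50  45  47  49  50  49  50  48
   47  51  63  60  53  53]
 [ 38  52  79  92  88  91  90  88  79  42  45  47  48  50  49  49  48  47
   51  65  64  52  39  44]
 [ 38  39  52  77  89  90  90  91  91  78  42  46  47  49  50  49  48  52
   62  52  41  40  48  48]
 [ 40  38  38  55  84  91  89  89  90  91  76  43  48  50  48  53  64  49
   42  38  40  46  48  49]
 [ 42  38  39  37  64  94  90  89  89  89  88  78  45  48  53  59  52  39
   38  39  46  49  48  48]]
```

```bash
python3 -m pendant '[[[0,0,8,0,0],[0,0,16,0,0],[0,0,22,0,0],[0,0,25,0,0],[0,0,28,0,0],[0,0,30,0,0],[0,0,30,0,0]]]'; python3 -m pendant '[[[0,0,2,0,0],[0,0,4,0,0],[0,0,5,0,0],[0,0,5,0,0]]]'
```

```text
t: 15.3
ee_pos: [0.5945, -0.0727, 0.1521]
tool_rot: [[1.0, 0.005, -0.021], [0.021, 0.0, 1.0], [0.005, -1.0, 0.0]]
ft_force: [0.3, 0.1, -3.7]
grip_width: 0.149
t: 15.7
ee_pos: [0.5945, -0.0728, 0.1469]
tool_rot: [[1.0, 0.005, -0.021], [0.021, 0.0, 1.0], [0.005, -1.0, 0.0]]
ft_force: [-0.3, 0.2, -3.6]
grip_width: 0.15
```

```bash
python3 -m pendant '[[[0,0,4,0,0],[0,0,8,0,0],[0,0,12,0,0],[0,0,15,0,0],[0,0,15,0,0]]]'; python3 -m pendant '[[[0,0,4,0,0],[0,0,8,0,0],[0,0,12,0,0],[0,0,16,0,0],[0,0,18,0,0],[0,0,18,0,0]]]'
```

```text
t: 16.2
ee_pos: [0.5942, -0.0728, 0.1314]
tool_rot: [[1.0, 0.004, -0.021], [0.021, 0.0, 1.0], [0.004, -1.0, 0.0]]
ft_force: [0.5, -0.5, -2.7]
grip_width: 0.149
t: 16.8
ee_pos: [0.5941, -0.0728, 0.1129]
tool_rot: [[1.0, 0.003, -0.021], [0.021, 0.0, 1.0], [0.003, -1.0, 0.0]]
ft_force: [-0.8, 0.7, -2.1]
grip_width: 0.147
```

```bash
python3 -m pendant '[[[0,0,2,0,0],[0,0,4,0,0],[0,0,5,0,0],[0,0,5,0,0]]]'; python3 -m pendant '[[[0,0,1,0,0],[0,0,2,0,0],[0,0,2,0,0]]]'
```

```text
t: 17.2
ee_pos: [0.594, -0.0728, 0.1078]
tool_rot: [[1.0, 0.003, -0.021], [0.021, 0.0, 1.0], [0.003, -1.0, 0.0]]
ft_force: [-0.6, 0.1, -3.2]
grip_width: 0.157
t: 17.5
ee_pos: [0.5942, -0.0727, 0.1075]
tool_rot: [[1.0, 0.004, -0.021], [0.021, -0.0, 1.0], [0.004, -1.0, -0.0]]
ft_force: [-5.4, -1.2, 14.0]
grip_width: 0.148
```

```bash
python3 -m pendant '[[[0.45,0,-1,0,0],[0.45,0,-1,0,0],[0.45,0,-1,0,0],[0.45,0,-1,0,0],[0.45,0,-15,0,0],[0.45,0,-35,0,0],[0.45,0,-60,0,0],[0.45,0,-75,0,0],[0.45,0,-75,0,0]]]' && python3 -m pendant '[[[0.45,-15,0,3,-8],[0.45,-30,0,6,-16],[0.45,-45,0,9,-24],[0.45,-60,0,12,-32],[0.45,-75,0,15,-40],[0.45,-90,0,18,-48],[0.45,-100,0,20,-56],[0.45,-110,0,22,-64],[0.45,-118,0,23,-72],[0.45,-118,0,23,-80]]]' && python3 -m pendant '[[[0.45,0,0,0,-3],[0.45,0,0,0,-3]]]'; python3 look.py w5 short_rest=.128 lever_knob=.133 lever_pivot=.133; python3 - <<'E'
from h import *
st=state();print(st["joint_pos"],st["ee_pos"],st["ft_force"])
t=capture("top");s=capture("scene")
for p in(s,t):
  for n in("short_rest","lever_knob"):
    for r in pinpoint(p,n)[:4]:print(n,np.round(r["centre"][::-1],1),round(r["confidence"],2))
  print(proj(p,[.594,-.0725,.128]))
E
```

```text
t: 18.4
ee_pos: [0.5955, -0.0726, 0.1857]
tool_rot: [[1.0, 0.009, -0.021], [0.021, -0.0, 1.0], [0.009, -1.0, -0.001]]
ft_force: [0.3, 0.6, 0.2]
grip_width: 0.451
t: 19.4
ee_pos: [0.4757, -0.052, 0.1844]
tool_rot: [[0.147, 0.008, -0.989], [0.989, -0.001, 0.147], [0.0, -1.0, -0.008]]
ft_force: [0.1, -0.5, 0.2]
grip_width: 0.451
t: 19.6
ee_pos: [0.4753, -0.0522, 0.1842]
tool_rot: [[0.095, 0.007, -0.995], [0.996, -0.001, 0.095], [-0.0, -1.0, -0.007]]
ft_force: [0.2, -0.0, 0.8]
grip_width: 0.454
short_rest [387.4 308.8] 0.61 [ 0.5939 -0.0726  0.128 ]
lever_knob [252.1 319.6] 0.9 [ 0.475  -0.0524  0.133 ]
lever_knob [384.9 306.8] 0.6 [ 0.587  -0.0733  0.133 ]
[ 0.65537932  0.39077539 -0.88493514  1.94168587  0.36866143  0.96960155
  1.07006899] [ 0.47566999 -0.05202048  0.18439   ] [ 0.48835415 -0.02013155 -0.54381755]
short_rest [259.2 305.8] 0.75
short_rest [407.1 184.3] 0.7
short_rest [393.3 245. ] 0.61
short_rest [306.8 183.1] 0.54
lever_knob [231.2 269.5] 0.51
[[261.04780583 306.10284969]]
short_rest [248.1 338.1] 0.96
short_rest [150.8 247.5] 0.92
short_rest [244.5 192.1] 0.71
short_rest [442.3 192.7] 0.62
lever_knob [438.1 210.4] 0.62
lever_knob [432.6 253.5] 0.53
[[441.31424808 191.13004245]]
```

```bash
python3 -m pendant '[[[0.45,0,25,0,0],[0.45,0,50,0,0],[0.45,0,75,0,0],[0.45,0,92,0,0],[0.45,0,103,0,0],[0.45,0,107,0,0],[0.45,0,107,0,0]]]' && python3 -m pendant '[[[0.28,0,0,0,0],[0.28,0,0,0,0],[0.28,0,0,0,0]]]'
```

```text
t: 20.8
ee_pos: [0.4766, -0.052, 0.0774]
tool_rot: [[0.095, 0.008, -0.995], [0.995, -0.001, 0.095], [-0.0, -1.0, -0.008]]
ft_force: [-0.3, 0.3, 0.4]
grip_width: 0.451
t: 21.1
ee_pos: [0.477, -0.0521, 0.078]
tool_rot: [[0.096, 0.009, -0.995], [0.995, -0.001, 0.096], [-0.0, -1.0, -0.009]]
ft_force: [0.5, -0.0, 0.7]
grip_width: 0.282
```

```bash
python3 -m pendant '[[[0.28,5,0,1,4],[0.28,11,0,1,8],[0.28,17,0,0,12],[0.28,23,0,-2,16],[0.28,33,0,-7,24],[0.28,43,0,-13,32],[0.28,52,0,-21,40],[0.28,60,0,-30,48],[0.28,60,0,-30,48]]]'; python3 look.py w6 lever_knob=.133 short_rest=.128
```

```text
t: 22.0
ee_pos: [0.5136, 0.006, 0.0786]
tool_rot: [[0.804, 0.01, -0.594], [0.594, -0.001, 0.804], [0.008, -1.0, -0.007]]
ft_force: [-0.8, 0.1, 0.5]
grip_width: 0.282
lever_knob [337.7 310.7] 0.94 [0.5103 0.0022 0.133 ]
```

```bash
python3 -m pendant '[[[0.28,5,0,-1,4],[0.28,10,0,-2,8],[0.28,21,0,-5,16],[0.28,32,0,-10,24],[0.28,42,0,-16,32],[0.28,47,0,-20,36],[0.28,51,0,-24,40],[0.28,51,0,-24,40],[0.28,51,0,-24,40]]]'; python3 look.py w7 lever_knob=.133 lever_pivot=.133
```

```text
t: 23.05
ee_pos: [0.5672, 0.0153, 0.0788]
tool_rot: [[0.999, 0.009, 0.054], [-0.054, -0.002, 0.999], [0.009, -1.0, -0.001]]
ft_force: [0.1, 0.1, 0.6]
grip_width: 0.279
lever_knob [331.9 311.1] 0.58 [0.5626 0.0161 0.133 ]
```

```bash
python3 -m pendant '[[[0.28,2,0,0,0],[0.28,4,0,0,0],[0.28,5,0,0,0],[0.28,5,0,0,0]]]';python3 -m pendant '[[[0.28,2,0,0,0],[0.28,4,0,0,0],[0.28,4,0,0,0]]]'
```

```text
t: 23.6
ee_pos: [0.5724, 0.0153, 0.0789]
tool_rot: [[0.998, 0.009, 0.055], [-0.055, -0.001, 0.998], [0.009, -1.0, -0.001]]
ft_force: [-1.8, 1.9, 0.8]
grip_width: 0.28
t: 23.9
ee_pos: [0.5732, 0.0152, 0.0785]
tool_rot: [[0.999, 0.003, 0.055], [-0.055, -0.002, 0.999], [0.003, -1.0, -0.002]]
ft_force: [-12.4, 2.8, 7.9]
grip_width: 0.278
```

```bash
python3 -m pendant '[[[0.28,3,0,0,0],[0.28,5,0,0,0],[0.28,5,0,0,0],[0.28,5,0,0,0]]]';python3 -m pendant '[[[0.45,-4,0,0,0],[0.45,-4,0,0,0],[0.45,-4,0,0,0],[0.45,-4,-20,0,0],[0.45,-4,-50,0,0],[0.45,-4,-90,0,0],[0.45,-4,-120,0,0],[0.45,-20,-150,40,0],[0.45,-30,-160,80,0],[0.45,-30,-160,80,0]]]'; python3 look.py w8 lever_knob=.133 lever_pivot=.133 short_rest=.128 socket=.128; python3 - <<'E'
from h import *
w=np.load("pics/w8.npy",allow_pickle=True).item()
s=capture("scene");t=capture("top")
for p in(s,t):
  for n in("short_rest","long_rest","lever_knob"):
    for r in pinpoint(p,n)[:4]:print(n,np.round(r["centre"][::-1],1),round(r["confidence"],2))
q=proj(w,[.585,-.05,.14])[0];print(q)
a=cv2.resize(w["pixels"],(533,400))
x,y=[int(max(0,v-60)) for v in q]
b=cv2.resize(w["pixels"][y:y+120,x:x+120],(400,400),interpolation=cv2.INTER_CUBIC)
c=cv2.resize(s["pixels"][150:350,200:400],(400,400),interpolation=cv2.INTER_CUBIC)
cv2.imwrite("pics/l.png",np.hstack([b,c])[:,:,::-1]);print(x,y)
E
```

```text
t: 24.3
ee_pos: [0.573, 0.0151, 0.0779]
tool_rot: [[0.999, -0.006, 0.054], [-0.054, -0.003, 0.999], [-0.006, -1.0, -0.003]]
ft_force: [-18.2, 1.6, 12.6]
grip_width: 0.283
t: 25.3
ee_pos: [0.5486, 0.1045, 0.2407]
tool_rot: [[0.999, -0.001, 0.046], [-0.046, 0.002, 0.999], [-0.001, -1.0, 0.002]]
ft_force: [-0.3, -0.1, 0.6]
grip_width: 0.45
lever_knob [322.7 346. ] 0.78 [0.5686 0.0139 0.133 ]
short_rest [11.4 75.7] 0.69 [0.3726 0.2818 0.128 ]
short_rest [396.3 373. ] 0.56 [ 0.5951 -0.0767  0.128 ]
socket [390.2 370.8] 0.69 [ 0.5928 -0.0688  0.128 ]
short_rest [405.9 182.9] 0.94
short_rest [259.6 307.7] 0.84
short_rest [391.9 245.4] 0.63
long_rest [363.9 186.6] 0.95
lever_knob [286.9 279.1] 0.42
short_rest [244.  192.2] 0.96
short_rest [153.6 250.1] 0.79
short_rest [248.8 336.3] 0.64
short_rest [395.1 205.4] 0.15
long_rest [217.2 257.5] 0.75
lever_knob [395.6 206. ] 0.41
[364.6124019  383.35012432]
304 323
```

View pics/l.png

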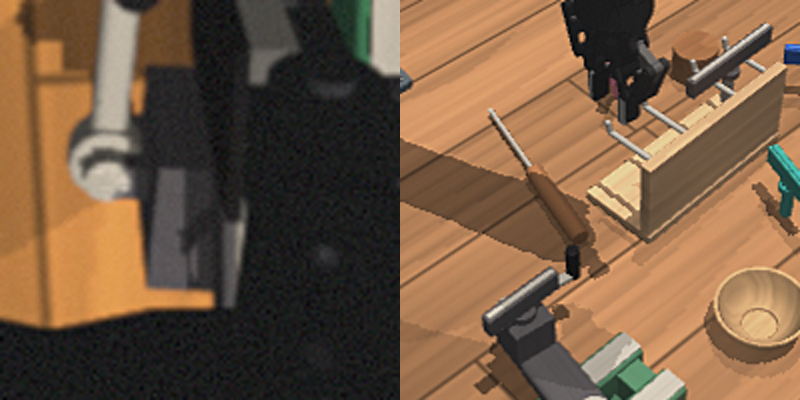

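```bash
python3 -m pendant '[[[0.45,0,-40,0,0],[0.45,0,-80,-10,0],[0.45,0,-90,-40,0],[0.45,0,-90,-80,0],[0.45,0,-90,-110,0],[0.45,0,-90,-120,0],[0.45,0,-90,-120,0]]]'; python3 look.py w9 lever_knob=.133 lever_pivot=.133 short_rest=.128; python3 - <<'E'
from h import *
np.set_printoptions(precision=4,suppress=True)
w=np.load("pics/w9.npy",allow_pickle=True).item()
c=proj(w,[[.594,-.0275,.164],[.594,-.1175,.164]]);print(c)
g=cv2.GaussianBlur(w["pixels"],(0,0),.7).astype(float).mean(2);cx=c[:,0].mean()
L=[];
for r in range(int(min(c[:,1]))+6,int(max(c[:,1]))-6):
    s=np.arange(int(cx-16),int(cx+17));v=g[r,s];e=np.maximum(v-np.percentile(v,60),0)
    k=s[v.argmax()];m=abs(s-k)<6;L.append(atz(w,((s[m]*e[m]).sum()/e[m].sum(),r),.164))
L=np.array(L)
k=np.polyfit(L[:,1],L[:,0],1)
for _ in range(5):
    e=L[:,0]-np.polyval(k,L[:,1]);m=abs(e)<.0015;k=np.polyfit(L[m,1],L[m,0],1)
print(len(L),m.sum(),"bar yaw",np.degrees(np.arctan(-k[0])),"x",np.polyval(k,-.0725),L[m,1].min(),L[m,1].max())
E
```

```text
t: 26.65
ee_pos: [0.5424, -0.0243, 0.3281]
tool_rot: [[0.998, -0.006, 0.057], [-0.057, -0.004, 0.998], [-0.006, -1.0, -0.004]]
ft_force: [1.2, 0.3, -0.4]
grip_width: 0.452
lever_knob [168.9 342.5] 0.95 [0.5675 0.0171 0.133 ]
lever_pivot [246.6 334.5] 0.68 [ 0.5552 -0.069   0.133 ]
short_rest [171.  342.1] 0.61 [0.5672 0.0144 0.128 ]
short_rest [247. 369.] 0.59 [ 0.595  -0.0733  0.128 ]
[[372.1351 215.1308]
 [372.9206 295.7068]]
68 68 bar yaw 0.7785349688487391 x 0.5948116635002828 -0.10834160988574013 -0.033632581465652116
```

```bash
python3 -c "
from station import *
print(close_job())"
```

```text
the job is handed in; nothing more can be done
None
```

The short rest is in the lathe's tool-rest holder, the cam lever is closed on it, and I handed the job in at about 27 s. I took the grey T on the right-hand hook (pixel 297, 250 in the top view). The blue, pink and turquoise ones and the longer rest were left alone.

**Last checks:**
- **Seating:** the post went in with almost no force. Contact came at the predicted fully-home height with 14 N. A camera view afterwards put the rest's origin at (0.595, −0.073), against the socket at (0.594, −0.0725).
- **Alignment:** the bar measured about 0.8° and the bed about 1.3°, so they agree to roughly 0.5°.
- **Lever:** it stopped dead at 12 and then 18 N, well above the 2–4 N it needs to move. The line from pivot to knob matches the holder's +y axis.
- **Surroundings:** the long rest is still on its hook, and the gripper is open and clear of everything.

**What disagreed:**
- **Fingertip height:** the first close shut on nothing. The real fingertips sat about 3–4 cm higher than the reported tool point. I corrected this by going deeper with trial grasps, which took three more closes, one of them on the collar. After that I worked from relative heights.
- **Scene camera:** it put the socket 2–6 mm farther out in x than the top and wrist cameras. I used the two that agreed.

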